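# Tip a test block flat and butt it against the stop

### The job

Two metal blocks stand on edge on the black inspection stage. Push over the one with two holes so that it falls flat onto the stage towards the steel stop bar, then push it along the stage until its leading edge sits flush against the bar, and leave it there. Do this only by pushing, without ever lifting it off the stage, and leave the one-hole block standing and the bottle and jar where they are.

Things in the scene. Friction and masses are not known exactly. Their poses are not given: they have to be found in the camera images.
- two_hole_block: loose aluminium block 18 (x) x 100 (y) x 70 mm (z), about 0.34 kg, two 30 mm through holes side by side, standing on its long edge. Origin: centre of its underside as it stands. x: through its thickness, towards the stop bar (up to 0.3 rad off square); z: up. Leant about 15 degrees it falls by itself. Once pushed over correctly it lies 18 mm thick, its z towards the bar, x down
- block_top (a point): middle of the two-hole block's top face, 70 mm above its origin along its z; after tipping, the middle of the leading edge that goes against the stop bar (9 mm above the stage when lying)
- block_heel (a point): middle of the two-hole block's bottom edge on the side of the stop bar, 9 mm from its origin along its x: the edge over which it tips, which stays on the stage
- one_hole_block: similar aluminium block 18 x 100 x 70 mm with a single 42 mm through hole, loose, standing on edge beside the other, centres about 170 mm apart along the stage (left or right of it); to be left standing. Same axes as the other
- stage: fixed black stage, 260 (x) x 340 mm (y), top 30 mm above the table. Origin: centre of its underside. x: away from the robot, square to the stop bar; y: along the bar; z: up. The steel stop bar, 25 mm wide and 12 mm high above the stage top, runs along the whole far edge; its face towards the robot is at x = +105 mm
- stop_mid (a point): on the stage top, at the foot of the middle of the stop bar's face (the face towards the robot); axes as the stage
- bottle: white plastic bottle, 54 mm across, 130 mm high, standing loose on the table to the left of the stage. Origin: centre of its underside
- jar: amber glass jar with steel lid, 56 mm across, 60 mm high, standing loose on the table to the left of the stage. Origin: centre of its underside
- microscope: handheld-type microscope on a post stand, fixed to the table to the right of the stage: base 160 x 130 x 15 mm, post to 315 mm height; no part of the job. Origin: centre of the underside of the base
Things that resemble listed ones, but are neither listed nor needed, are in the scene too. Leave any green or yellow look-alike of the one_hole_block alone.

How it is judged:
On the way:
1. the two-hole block lies flat on the stage (angle between two_hole_block's own x axis and vertical above 3.07 rad and height (world z) of block_top below 0.044 m), for 0.2 s.
At the end, for the whole second after the job is handed in: Two-hole block at rest, flat (4 degrees) on the stage on its bar-side face; leading edge middle within 4 mm of the bar face, square within 0.05 rad, at most 140 mm along from the bar's middle; one-hole block standing within 15 mm, bottle and jar within 20 mm of their places (all of step 1 and x of block_top in the frame of stop_mid between -0.004 and 0.004 m and y of block_top in the frame of stop_mid between -0.14 and 0.14 m and angle between the z axis of two_hole_block and the x axis of stage, either way round below 0.05 rad and linear speed of two_hole_block below 0.01 m/s and angle between one_hole_block's own z axis and vertical below 0.1 rad and distance of one_hole_block from where it was at the start of the episode below 0.015 m and distance of each of bottle, jar from where it was at the start of the episode below 0.02 m); the robot touches nothing.
It fails at once if the two-hole block was lifted or tipped the wrong way (the edge it tips over rose more than 10 mm off the stage) (height (world z) of block_heel above 0.04 m).
It fails at once if the one-hole block was knocked over or shifted more than 15 mm (angle between one_hole_block's own z axis and vertical above 0.3 rad or distance of one_hole_block from where it was at the start of the episode above 0.015 m).
It fails at once if the bottle or the jar was knocked over or shifted more than 20 mm (distance of any of bottle, jar from where it was at the start of the episode above 0.02 m or angle between any of bottle, jar's own z axis and vertical above 0.3 rad).
It also fails if it takes over 43 s, if anything falls off the work surface, if the arm or the gripper's body presses on something with over 40 N, if the wrist force passes 120 N, or if a joint passes its speed limit or range.

### The arm

A 6-joint arm with a two-finger parallel gripper is mounted at the origin on the work surface. World frame = base frame: x ahead of the robot, y to its left, z up, the work surface at z = 0. Lengths are in m, angles in rad, forces in N, time in s.
With the tool pointing down it reaches from about 0.35 to 0.925 m from the base axis. Payload 6.4 kg.
Tool frame: the origin (TCP) lies between the finger pads; the fingertips stand 17 mm ahead of it and the grasp point (between the pads) lies 2 mm behind it; z points along the fingers, y is the direction in which the jaws open and shut (so a half turn about z gives the same grasp; the last joint's range is limited). The gripper opens to 94 mm and grips with 3 to 60 N. Pads are 16 mm wide; open, the fingers measure 119 mm over their backs; the gripper's body (75 mm by 177 mm) begins 78 mm behind the grasp point.
Start: joints at [1.031, 0.245, 1.558, -0, 1.339, -0.174], TCP at [0.233, 0.607, 0.222] pointing down, gripper open.
Joint ranges: [-3.13, 3.13], [-1.02, 2.26], [0.13, 2.54], [-0.95, 4.09], [0.21, 2.88], [-2.74, 2.74]. Speed limits (rad/s): [2.57, 2.57, 3.14, 3.14, 3.14, 3.14].

### API

Orientations are given as a unit quaternion [w, x, y, z].
In Python, from bench import ctrl, read_camera, calibration, ticket gives the robot as it stands. The module is installed in compiled form; this text tells all that it offers.
- The arm moves only by the tool drive_tool, never from a script. Its argument "rows" is a list of rows, each an object with "slide": the shift along the tool's x, y, z in units of 25 mm (1.0 is 25 mm), a list of three; "roll": the turn about the tool's z in units of 6 degrees (1.0 is 6 degrees); "claw": the finger opening in mm, from 0 to 94. A call has 1 to 10 rows; each row shifts and turns the pose as measured when the row begins, along the tool's axes as they then stand; what a row does not reach is not made up. A row lasts 1/12 s, in which the tool goes at most 41.7 mm and 7.16 degrees, less where a joint would pass 70% of its speed; a pose out of reach is approached as far as the arm can. A call is refused whole if a number of a shift passes 1 or a number of a turn 1, either way. A call with a gripper value outside its range is refused whole. The fingers move at their own pace and stop on an object; "squeeze" is the grip in N (left out, the last holds). Time passes only in rows, so rows that do not move let the fingers close. It gives the time, the measured TCP pose, the force and the opening at its end, in the units of the state.
- ctrl.read_state(): the state, without advancing time (a new reading comes with each control period).
- read_camera(name): name is "scene" or "top"; returns (picture, depth): 420x560x3 uint8, blue, green, red; 420x560 float32, m along the optical axis (not along the pixel's ray), 0 where there is no reading.
- calibration(name): a dict with "K" (3x3 intrinsics, pixels), "R" (3x3) and "t" (3): a world point X has camera coordinates R X + t. Camera axes: x right, y down, z forward; pixel columns grow to the right and rows downward; lengths in m; the calibration is good to about 2 mm. A picture is of the moment at which its call begins. calibration takes no time and is no camera call.
- ticket.close_job(): hands the job in, once; it reports no verdict.
The state is a dict: "time": time; "joint_pos": joint angles; "joint_velocities": joint speeds; "joint_torque": joint torques, N m; "tcp_pos": TCP position; "orientation": TCP orientation; "ft_force": force on the tool from outside, world axes, zero at the start; "wrist_torque": the same for the moment, N m; "grip_width": finger opening in m.
Only numpy, scipy, OpenCV 4.12 (cv2) and the standard library are available. Lean on these libraries where they do the work, as an engineer would, in place of code of your own. Each camera call takes 0.05 s, during which the arm holds its last target.

## Working session

There is one attempt and no reset: what is moved stays moved. The work goes in short steps, Python scripts to look and compute and a tool call to move; the robot and the scene stay as the last step left them, time stands still between calls to the robot, and variables do not carry over. Pictures are saved under pics/ and viewed, and the job is handed in when it is done.

Besides the shell and the picture viewer there is one more tool, called as name([rows], argument=value, ...), one row to a line, values as JSON. drive_tool: Moves the arm, as the interface text tells. Its arguments: {"type":"object","properties":{"rows":{"type":"array"},"squeeze":{"type":"number"}},"required":["rows"]}

```bash
mkdir -p pics; python3 - <<'E'
from bench import ctrl, read_camera, calibration
import cv2,numpy as np
for n in("scene","top"):
    p,d=read_camera(n); cv2.imwrite(f"pics/{n}0.png",p); np.savez(f"{n}0.npz",p=p,d=d)
    c=calibration(n); print(n,c)
print(ctrl.read_state())
E
```

```text
scene {'K': array([[507.3053159 ,   0.        , 277.53755087],
       [  0.        , 507.3053159 , 218.38393773],
       [  0.        ,   0.        ,   1.        ]]), 'R': array([[ 0.29090779,  0.95671843, -0.00790521],
       [ 0.7950795 , -0.24633799, -0.55422575],
       [-0.53218534,  0.15494332, -0.83232886]]), 't': array([-0.12768713, -0.36216888,  1.7747659 ])}
top {'K': array([[400.59488053,   0.        , 286.81590692],
       [  0.        , 400.59488053, 205.45725185],
       [  0.        ,   0.        ,   1.        ]]), 'R': array([[-0.09894654, -0.99508349,  0.004293  ],
       [-0.96985041,  0.09547014, -0.22422228],
       [ 0.22271004, -0.02634959, -0.97452857]]), 't': array([0.00188458, 0.52658434, 0.98567723])}
{'time': 0.1, 'joint_pos': array([ 1.03089420e+00,  2.45760162e-01,  1.55884752e+00, -1.44916160e-05,
        1.33873058e+00, -1.74085461e-01]), 'joint_velocities': array([ 2.54737944e-04, -1.62185664e-03,  3.48541844e-04, -8.69426644e-04,
       -3.75740269e-05, -1.01951222e-03]), 'joint_torque': array([ 1.20235331e-04, -4.16915703e+01, -3.15525520e+01,  6.85998984e-02,
        3.09663231e-02, -5.73342572e-05]), 'tcp_pos': array([0.2322386 , 0.60655539, 0.22146932]), 'orientation': array([-2.98404782e-04,  1.81888445e-01,  9.83318784e-01, -8.20241663e-04]), 'ft_force': array([ 0.8046171 , -0.17277362, -0.63150977]), 'wrist_torque': array([ 0.01200603,  0.08050685, -0.01126128]), 'grip_width': 0.09391201498553028}
```

View pics/scene0.png

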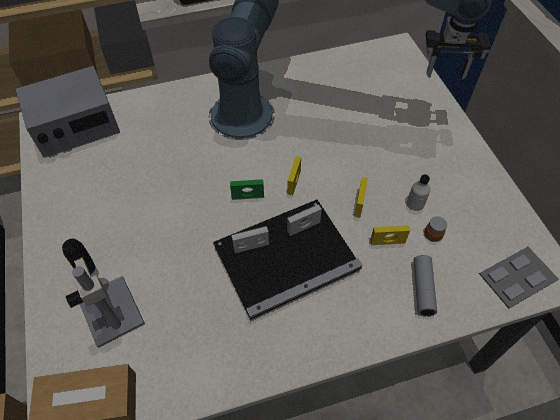

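View pics/top0.png

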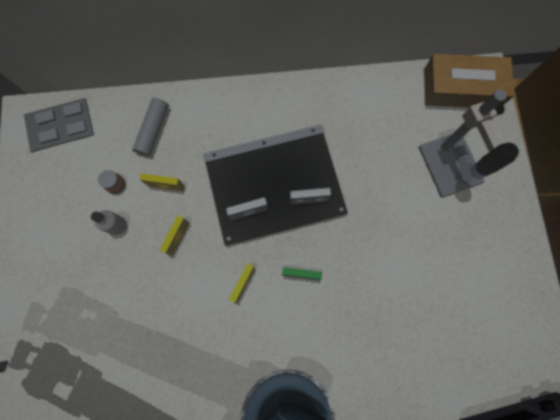

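```bash
python3 - <<'E'
import cv2,numpy as np
p=np.load("scene0.npz")['p'][190:320,205:370]
a=cv2.resize(p,None,fx=4.5,fy=4.5,interpolation=cv2.INTER_CUBIC); cv2.imwrite("pics/s0c.png",cv2.convertScaleAbs(a,alpha=1.5))
p=np.load("top0.npz")['p'][115:250,195:355]
a=cv2.resize(p,None,fx=4.4,fy=4.4,interpolation=cv2.INTER_CUBIC); cv2.imwrite("pics/t0c.png",cv2.convertScaleAbs(a,alpha=1.5))
E
```

```text
(no output)
```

View pics/s0c.png

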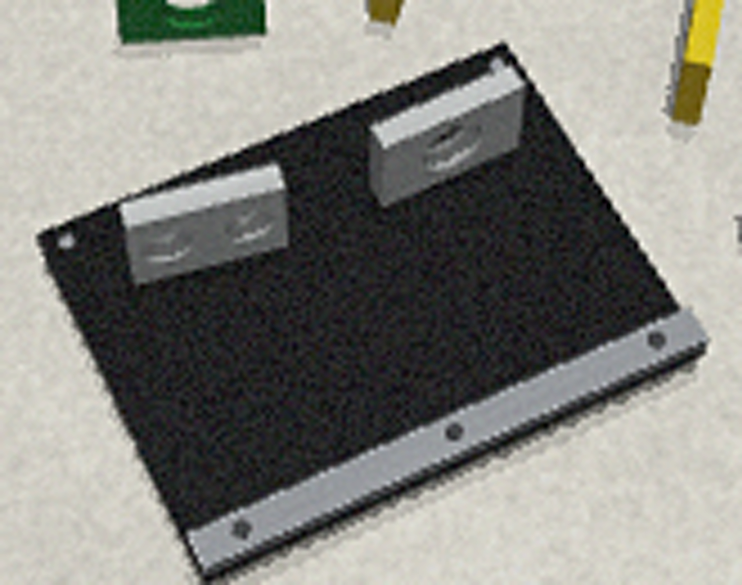

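View pics/t0c.png

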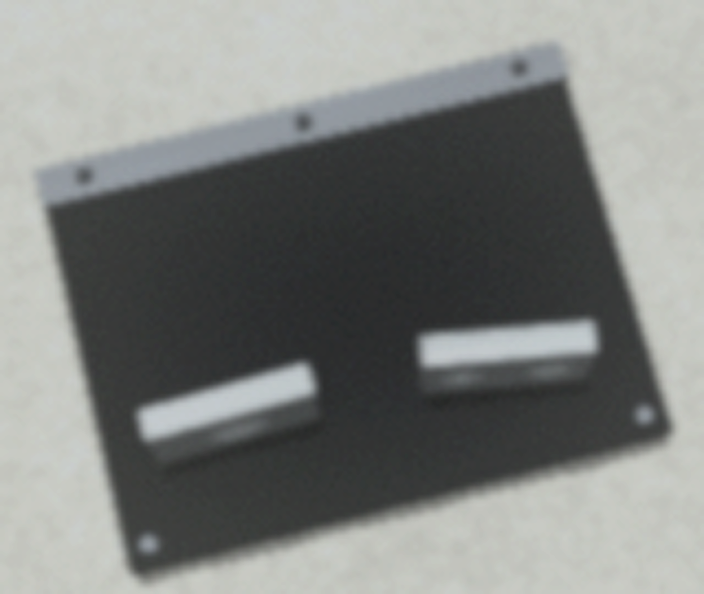

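```bash
cat > h.py <<'E'
import numpy as np,cv2
from bench import ctrl, read_camera, calibration
def ray(n,px,z):
    c=calibration(n);R,t=c['R'],c['t']; px=np.atleast_2d(px).astype(float)
    d=np.c_[px,np.ones(len(px))]@np.linalg.inv(c['K']).T@R; o=-R.T@t
    return o+d*((z-o[2])/d[:,2])[:,None]
def rect(P):  # world xy -> centre, size, long-side axis angle
    (c,s,a)=cv2.minAreaRect(P[:,:2].astype(np.float32)*1000)
    b=cv2.boxPoints((c,s,a)); e=b[1]-b[0];f=b[2]-b[1]
    l=e if np.linalg.norm(e)>np.linalg.norm(f) else f
    if l[1]<0:l=-l
    return np.round(c,1),np.round(sorted(s),1),np.arctan2(-l[0],l[1]) # yaw: long axis = y
E
python3 - <<'E'
from h import *
p=np.load("top0.npz")['p']
U=4
for n,z in(("top",None),("scene",None)):
    p=np.load(n+"0.npz")['p']; 
    q=cv2.resize(p,None,fx=U,fy=U,interpolation=cv2.INTER_CUBIC)
    g=cv2.cvtColor(q,cv2.COLOR_BGR2GRAY); hsv=cv2.cvtColor(q,cv2.COLOR_BGR2HSV)
    px=lambda u,v:(hsv[v*U,u*U],g[v*U,u*U])
    if n=="top": print(px(310,193),px(247,205),px(265,137),px(265,190),px(200,230), px(310,199))
    else: print(px(250,234),px(250,243),px(310,302),px(300,250),px(190,230))
E
```

```text
(array([ 99,  13, 135], dtype=uint8), np.uint8(132)) (array([103,  13, 136], dtype=uint8), np.uint8(132)) (array([ 50,   6, 130], dtype=uint8), np.uint8(129)) (array([105,  16,  31], dtype=uint8), np.uint8(30)) (array([ 42,   9, 135], dtype=uint8), np.uint8(134)) (array([105,  10,  52], dtype=uint8), np.uint8(51))
(array([105,   4, 128], dtype=uint8), np.uint8(127)) (array([ 0,  4, 64], dtype=uint8), np.uint8(63)) (array([ 27,  16, 142], dtype=uint8), np.uint8(140)) (array([ 97, 121,  19], dtype=uint8), np.uint8(15)) (array([ 23,  17, 139], dtype=uint8), np.uint8(137))
```

```bash
python3 - <<'E'
from h import *
U=4
for n in("top","scene"):
    p=np.load(n+"0.npz")['p']; q=cv2.resize(p,None,fx=U,fy=U,interpolation=cv2.INTER_CUBIC)
    g=cv2.GaussianBlur(cv2.cvtColor(q,cv2.COLOR_BGR2GRAY),(9,9),0)
    tw=lambda c:(c.reshape(-1,2)+.5)/U-.5
    stage=(g<(85 if n=="top" else 75)).astype(np.uint8)
    # stage component
    k,lab,st,ce=cv2.connectedComponentsWithStats(stage); s=(265,185) if n=="top" else (300,255)
    L=lab[s[1]*U,s[0]*U]; print(n,st[L])
    m=(lab==L).astype(np.uint8); cs,_=cv2.findContours(m,cv2.RETR_CCOMP,cv2.CHAIN_APPROX_NONE)
    for c in cs:
        if cv2.contourArea(c)<U*U*100: continue
        pts=tw(c); print(' area',cv2.contourArea(c)/U/U, 'mean',pts.mean(0))
        ap=tw(cv2.approxPolyDP(c,8 if len(c)>1500 else 6,True)); print('  poly',ap.round(1).tolist())
        z=.1 if len(ap)<8 and cv2.contourArea(c)/U/U<3000 else .03
        print('  rect',z,rect(ray(n,pts,z)))
    print(ray(n,[[0,0]],0)[0])
    v=cv2.drawContours(q.copy(),cs,-1,(0,0,255),1)
    cv2.imwrite(f"pics/{n}0m.png",(v[440:1020,760:1440] if n=="top" else v[740:1300,840:1500]))
E
```

```text
top [   823    530    567    456 164051]
 area 10820.375 mean [274.6426799  188.80102357]
  poly [[322.4, 132.1], [205.6, 161.1], [224.9, 244.6], [244.1, 241.9], [346.4, 213.4]]
  rect 0.03 (array([584.4, -24.8]), array([246.8, 338.7]), np.float32(0.15942864))
 area 320.75 mean [245.88206215 205.96892655]
  poly [[266.1, 201.6], [264.1, 204.9], [228.1, 214.6], [226.4, 212.6], [227.6, 206.9], [262.1, 197.1]]
  rect 0.1 (array([523.8,  53. ]), array([ 21.6, 102.8]), np.float32(0.18319036))
 area 309.84375 mean [310.0682133 192.8015928]
  poly [[330.1, 193.9], [326.9, 195.4], [291.9, 198.1], [289.9, 195.1], [290.4, 191.4], [328.4, 187.4]]
  rect 0.1 (array([ 542. , -110.7]), array([ 21.3, 103. ]), np.float32(-0.00600886))
[1.28043651 0.77428124 0.        ]
scene [   853    798    594    485 136565]
 area 8979.6875 mean [290.23022959 270.20992772]
  poly [[316.6, 199.1], [212.9, 242.1], [250.1, 320.1], [360.9, 268.1], [359.9, 265.6], [256.1, 313.6], [248.6, 314.4], [246.9, 307.4], [355.4, 258.6]]
  rect 0.03 (array([599.6, -24.1]), array([268.5, 343.9]), np.float32(0.15945478))
 area 237.875 mean [249.38043478 233.13121118]
  poly [[267.9, 230.1], [265.4, 232.6], [233.4, 240.9], [230.9, 235.9], [265.1, 225.6]]
  rect 0.1 (array([ 541.6, -110.5]), array([ 22.5, 102. ]), np.float32(-0.0034879139))
 area 225.46875 mean [304.17265886 212.99038462]
  poly [[321.1, 207.9], [290.6, 222.9], [286.9, 218.4], [313.6, 205.6], [314.9, 202.4]]
  rect 0.1 (array([521.8,  52.4]), array([ 28.6, 102.8]), np.float32(0.23486705))
[-0.96701561 -0.80988999  0.        ]
```

View pics/top0m.png

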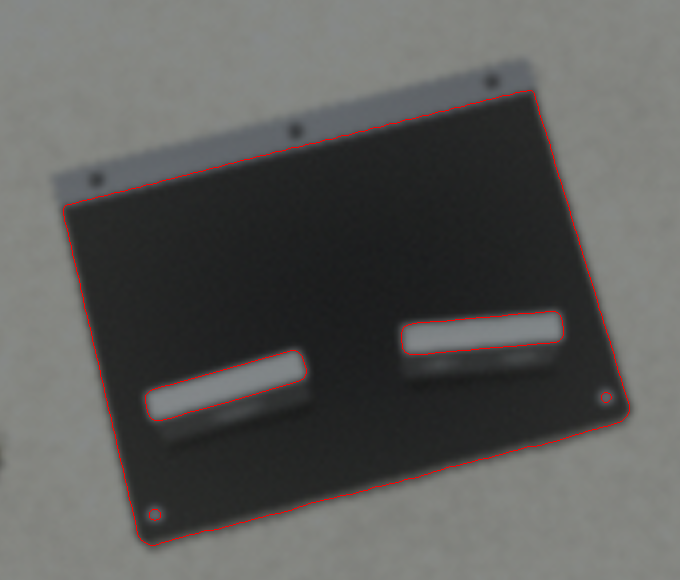

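View pics/scene0m.png

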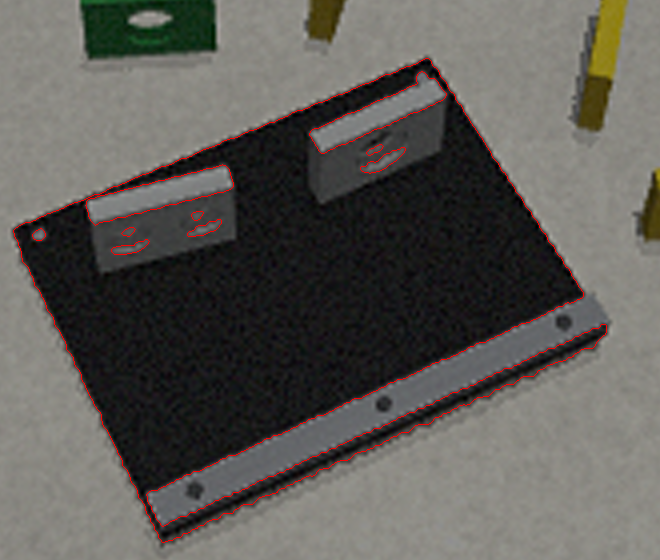

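```bash
python3 - <<'E'
from h import *
for n,a in(("top",[(322.4,132.1),(205.6,161.1)]),("scene",[(246.9,307.4),(355.4,258.6)])):
  for z in (.042,.03):
    P=ray(n,a,z); d=P[1]-P[0]
    print(n,z,P.round(4)[:,:2].tolist(),'yaw',np.arctan2(-d[0],d[1]),np.hypot(*d[:2]))
# stage edges z=.03
print(ray("top",[(224.9,244.6),(346.4,213.4),(223.,245.5),(347.5,215)],.03).round(4)[:,:2].tolist())
print(ray("scene",[(316.6,199.1),(212.9,242.1)],.03).round(4)[:,:2].tolist())
c,s=np.cos(.16),np.sin(.16)
E
```

```text
top 0.042 [[0.7263, -0.1693], [0.6732, 0.1573]] yaw 0.1611701788995553 0.3309287731827181
top 0.03 [[0.7314, -0.171], [0.6777, 0.1594]] yaw 0.16117017889955584 0.33475957889312874
scene 0.042 [[0.725, -0.1704], [0.6729, 0.1547]] yaw 0.15885938897528928 0.32929743594750843
scene 0.03 [[0.7197, -0.1697], [0.6671, 0.1586]] yaw 0.1588593889752889 0.3325010919504351
[[0.442, 0.1214], [0.4937, -0.2073], [0.4401, 0.1265], [0.4891, -0.2096]]
[[0.4412, 0.123], [0.4966, -0.2108]]
```

drive_tool([
  {"slide":[0,-0.6,0],"roll":-1,"claw":50},
  {"slide":[0,-1,0],"roll":-1,"claw":50},
  {"slide":[0,-1,0],"roll":-1,"claw":50},
  {"slide":[0,-1,0],"roll":-0.5,"claw":50},
  {"slide":[0,-1,0],"roll":0,"claw":50},
  {"slide":[0,-1,0],"roll":0,"claw":50},
])

```text
time: 0.6
tcp_pos: [0.2146, 0.4649, 0.2174]
orientation: [-0.002, -0.012, 1.0, -0.003]
ft_force: [0.9, -0.8, -0.3]
grip_width: 0.0574
```

drive_tool([
  {"slide":[-0.5,-1,0],"roll":0.28,"claw":50},
  {"slide":[-0.5,-1,0],"roll":0,"claw":50},
  {"slide":[-0.5,-1,0],"roll":0,"claw":50},
  {"slide":[-0.5,-1,0],"roll":0,"claw":50},
  {"slide":[-0.5,-1,0],"roll":0,"claw":50},
  {"slide":[-0.5,-1,0],"roll":0,"claw":50},
  {"slide":[-0.5,-1,0],"roll":0,"claw":50},
  {"slide":[-0.5,-1,0],"roll":0,"claw":50},
  {"slide":[-0.5,-1,0],"roll":0,"claw":50},
  {"slide":[-0.5,-1,0],"roll":0,"claw":50},
])

```text
time: 1.43
tcp_pos: [0.3374, 0.2012, 0.2143]
orientation: [-0.004, -0.0, 1.0, -0.005]
ft_force: [-0.8, 0.1, -0.8]
grip_width: 0.0498
```

drive_tool([
  {"slide":[-0.5,-1,0],"roll":0,"claw":50},
  {"slide":[-0.5,-1,0],"roll":0,"claw":50},
  {"slide":[-0.5,-1,0],"roll":0,"claw":50},
  {"slide":[-0.5,-1,0],"roll":0,"claw":50},
  {"slide":[-0.5,-1,0],"roll":0,"claw":50},
  {"slide":[-0.5,-1,0],"roll":0,"claw":50},
  {"slide":[-0.5,-1,0],"roll":0,"claw":50},
  {"slide":[-0.5,-1,0],"roll":0,"claw":50},
])

```text
time: 2.1
tcp_pos: [0.4383, -0.0099, 0.2132]
orientation: [-0.005, 0.001, 1.0, -0.004]
ft_force: [0.9, 0.4, 0.5]
grip_width: 0.0499
```

drive_tool([
  {"slide":[-0.5,-0.9,0],"roll":0,"claw":50},
  {"slide":[-0.5,-0.9,0],"roll":0,"claw":50},
  {"slide":[-0.5,-0.9,0],"roll":0,"claw":50},
  {"slide":[-0.3,-0.6,0],"roll":0,"claw":50},
  {"slide":[0,0,0],"roll":0,"claw":50},
  {"slide":[0,0,0],"roll":0,"claw":50},
])

```text
time: 2.6
tcp_pos: [0.4845, -0.1013, 0.2109]
orientation: [-0.007, 0.004, 1.0, -0.004]
ft_force: [-0.5, 0.4, 0.5]
grip_width: 0.0502
```

drive_tool([
  {"slide":[-0.2,-0.35,0.5],"roll":0.05,"claw":50},
  {"slide":[-0.1,0,1],"roll":0,"claw":50},
  {"slide":[0,0,1],"roll":0,"claw":50},
  {"slide":[0,0,0.8],"roll":0,"claw":50},
  {"slide":[0,0,0.4],"roll":0,"claw":50},
  {"slide":[0,0,0],"roll":0,"claw":50},
])

```text
time: 3.1
tcp_pos: [0.4896, -0.1059, 0.1162]
orientation: [-0.005, 0.005, 1.0, -0.003]
ft_force: [0.6, 0.3, -0.1]
grip_width: 0.0503
```

```bash
python3 - <<'E'
from h import *
p,d=read_camera("scene"); cv2.imwrite("pics/s1.png",cv2.resize(cv2.convertScaleAbs(p[130:330,190:400],alpha=1.5),None,fx=3,fy=3))
print(ctrl.read_state())
E
```

```text
{'time': 3.15, 'joint_pos': array([-0.43372126,  0.0268789 ,  2.00644506, -0.01208368,  1.11431425,
       -1.9895185 ]), 'joint_velocities': array([-0.00488562, -0.02100856, -0.03466913, -0.00287553,  0.0051612 ,
       -0.00308932]), 'joint_torque': array([-3.91151877e-01, -2.90107763e+01, -2.86560935e+01, -8.61661253e-02,
       -5.12050709e-02,  1.26608626e-03]), 'tcp_pos': array([ 0.49002122, -0.10599919,  0.11708425]), 'orientation': array([-0.00499107,  0.00481981,  0.99996915, -0.00368094]), 'ft_force': array([0.21402438, 0.37439386, 0.33030457]), 'wrist_torque': array([-0.00090716,  0.04516603,  0.03753305]), 'grip_width': 0.049980619681230576}
```

View pics/s1.png

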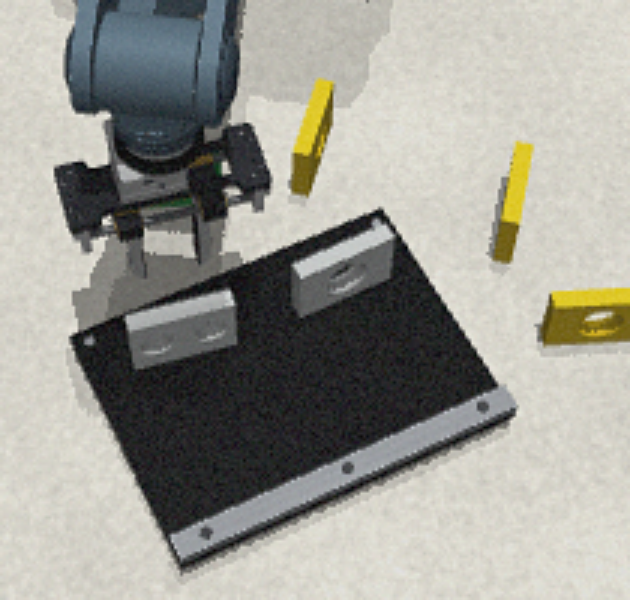

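drive_tool([
  {"slide":[-0.4,-0.2,0.3],"roll":0,"claw":50},
  {"slide":[-0.4,0,0],"roll":0,"claw":50},
  {"slide":[-0.2,0,0],"roll":0,"claw":50},
  {"slide":[0,0,0],"roll":0,"claw":50},
])

```text
time: 3.48
tcp_pos: [0.5183, -0.1105, 0.1141]
orientation: [-0.002, 0.004, 1.0, -0.005]
ft_force: [-0.8, -0.3, 0.4]
grip_width: 0.05
```

drive_tool([
  {"slide":[0,0,0.35],"roll":0,"claw":50},
  {"slide":[0,0,0],"roll":0,"claw":50},
  {"slide":[-0.15,0,0],"roll":0,"claw":50},
  {"slide":[-0.15,0,0],"roll":0,"claw":50},
])

```text
time: 3.82
tcp_pos: [0.527, -0.1105, 0.107]
orientation: [-0.001, 0.004, 1.0, -0.006]
ft_force: [-0.2, -0.6, 0.7]
grip_width: 0.0499
```

drive_tool([
  {"slide":[-0.25,0,0],"roll":0,"claw":50},
  {"slide":[-0.25,0,0],"roll":0,"claw":50},
  {"slide":[-0.25,0,0],"roll":0,"claw":50},
])

```text
time: 4.07
tcp_pos: [0.5471, -0.1107, 0.1072]
orientation: [-0.0, 0.004, 1.0, -0.006]
ft_force: [0.3, -0.0, -0.6]
grip_width: 0.0502
```

```bash
python3 - <<'E'
from h import *
p,d=read_camera("scene"); cv2.imwrite("pics/s2.png",cv2.resize(cv2.convertScaleAbs(p[130:330,190:400],alpha=1.5),None,fx=3,fy=3))
s=ctrl.read_state(); print(s['tcp_pos'],s['ft_force'])
E
```

```text
[ 0.54821928 -0.11087559  0.10751478] [-1.01881546 -0.97846351  0.37340646]
```

View pics/s2.png

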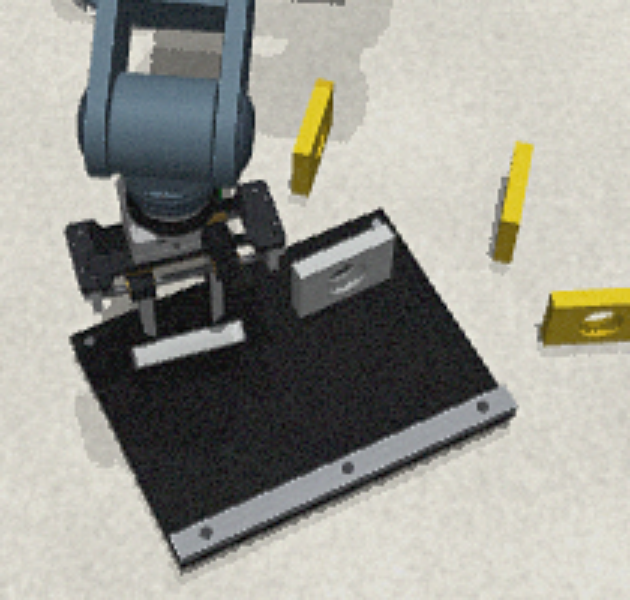

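The two-hole block is leaning towards the bar: its bright top face is at (190,345) in the crop and its front face has gone dark. The one-hole block is unmoved. I'll keep pushing.

drive_tool([
  {"slide":[-0.3,0,0],"roll":0,"claw":50},
  {"slide":[-0.3,0,0],"roll":0,"claw":50},
  {"slide":[-0.2,0,0],"roll":0,"claw":50},
  {"slide":[0,0,0],"roll":0,"claw":50},
  {"slide":[0,0,0],"roll":0,"claw":50},
  {"slide":[0,0,0],"roll":0,"claw":50},
])

```text
time: 4.62
tcp_pos: [0.5716, -0.1111, 0.1072]
orientation: [0.0, 0.003, 1.0, -0.006]
ft_force: [0.1, -0.3, -0.2]
grip_width: 0.0502
```

```bash
python3 - <<'E'
from h import *
p,d=read_camera("scene"); cv2.imwrite("pics/s3.png",cv2.resize(cv2.convertScaleAbs(p[130:330,190:400],alpha=1.5),None,fx=3,fy=3))
s=ctrl.read_state(); print(s['tcp_pos'],s['ft_force'])
E
```

```text
[ 0.57147883 -0.11105224  0.10722122] [-0.13842254 -0.10295693  0.65869025]
```

View pics/s3.png

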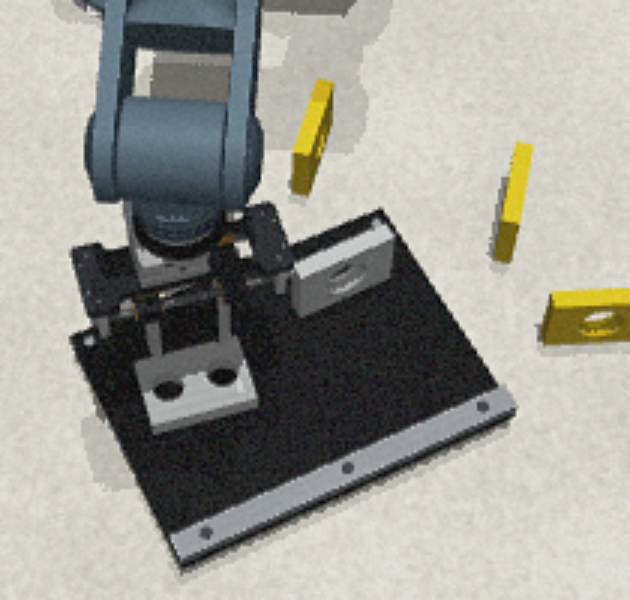

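drive_tool([
  {"slide":[0.8,0,0],"roll":0,"claw":70},
  {"slide":[0.9,0,0],"roll":0,"claw":70},
  {"slide":[0.9,0,0],"roll":0,"claw":70},
  {"slide":[0.5,0,0],"roll":0,"claw":70},
  {"slide":[0,0,0],"roll":0,"claw":70},
])

```text
time: 5.08
tcp_pos: [0.4905, -0.1102, 0.1066]
orientation: [-0.0, 0.003, 1.0, -0.006]
ft_force: [1.1, -0.1, 0.6]
grip_width: 0.0699
```

```bash
cat >> h.py <<'E'
def look(tag):
    p,d=read_camera("scene"); U=4
    q=cv2.resize(p,None,fx=U,fy=U,interpolation=cv2.INTER_CUBIC); g=cv2.cvtColor(q,cv2.COLOR_BGR2GRAY)
    g=cv2.GaussianBlur(g,(7,7),0)
    m=(g>95).astype(np.uint8)
    cs,_=cv2.findContours(m,cv2.RETR_EXTERNAL,cv2.CHAIN_APPROX_NONE)
    v=q.copy()
    B=.689; ex=np.array([np.cos(.16),np.sin(.16)]); ey=np.array([-ex[1],ex[0]])
    for c in cs:
        a=cv2.contourArea(c)/U/U
        if not 150<a<1500: continue
        P=ray("scene",(c.reshape(-1,2)+.5)/U-.5,.048)
        r=rect(P); x=np.array(r[0])/1000
        if not(.4<x[0]<.75 and -.3<x[1]<.15): continue
        cv2.drawContours(v,[c],-1,(0,0,255),1)
        print(round(a),r,'stage xs-bar, ys',(x@ex-B).round(4),(x@ey+.1174).round(4),'relyaw',r[2]-.16,'lead max xs',((P[:,:2]@ex).max()-B).round(4),'rear',((P[:,:2]@ex).min()-B).round(4))
    cv2.imwrite(f"pics/{tag}.png",cv2.convertScaleAbs(v[700:1300,820:1520],alpha=1.5))
    s=ctrl.read_state(); print(s['time'],s['tcp_pos'],s['orientation'],s['ft_force'])
E
python3 -c "
from h import *
look('s4')"
```

```text
765 (array([ 586.3, -110.7]), array([ 70.2, 100. ]), np.float32(-0.008522198)) stage xs-bar, ys -0.1278 -0.0853 relyaw -0.1685222 lead max xs -0.0857 rear -0.1694
154 (array([430.1, -98.8]), array([29.1, 69.3]), np.float32(-0.42144758)) stage xs-bar, ys -0.2801 -0.0487 relyaw -0.5814476 lead max xs -0.2508 rear -0.3023
181 (array([488.5,  65.6]), array([ 26.5, 104.3]), np.float32(0.23520418)) stage xs-bar, ys -0.1963 0.1043 relyaw 0.07520418 lead max xs -0.1836 rear -0.213
5.1333 [ 0.49147977 -0.11036678  0.10686536] [ 4.45026701e-04  3.27402597e-03  9.99977548e-01 -5.82973232e-03] [-0.44601784  0.3830065  -0.72509708]
```

View pics/s4.png

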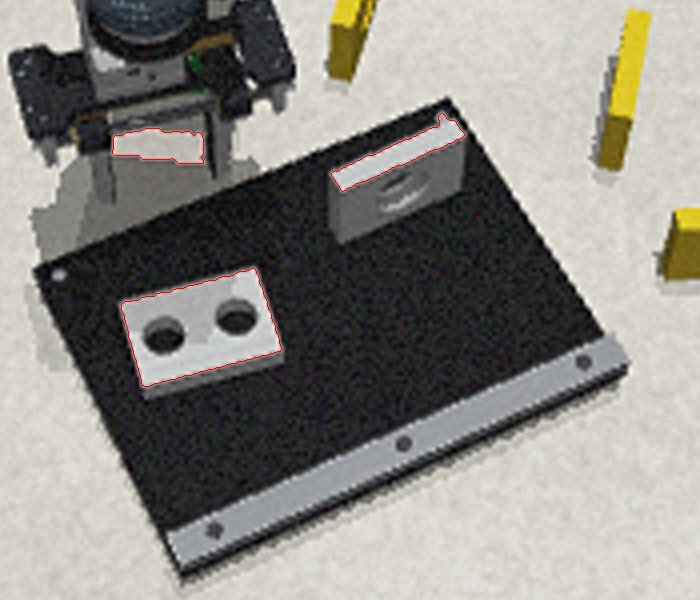

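drive_tool([
  {"slide":[-0.5,-0.2,0],"roll":0,"claw":70},
  {"slide":[-0.5,-0.2,0],"roll":0,"claw":70},
  {"slide":[-0.2,0,0],"roll":-0.8,"claw":70},
  {"slide":[0,0,0.6],"roll":-0.8,"claw":70},
  {"slide":[0,0,0.6],"roll":0,"claw":70},
  {"slide":[0,0,0.4],"roll":0,"claw":70},
  {"slide":[0,0,0],"roll":0,"claw":70},
])

```text
time: 5.72
tcp_pos: [0.5298, -0.1232, 0.0684]
orientation: [0.004, -0.084, 0.996, -0.008]
ft_force: [0.3, 0.4, -0.3]
grip_width: 0.0698
```

drive_tool([
  {"slide":[0.2,0,0.3],"roll":0.08,"claw":70},
  {"slide":[0,0,0.2],"roll":0,"claw":70},
  {"slide":[0,0,0],"roll":0,"claw":70},
])

```text
time: 5.97
tcp_pos: [0.5257, -0.1245, 0.0553]
orientation: [0.005, -0.08, 0.997, -0.008]
ft_force: [1.2, -0.1, 0.4]
grip_width: 0.07
```

drive_tool([
  {"slide":[-0.3,0,0.08],"roll":0,"claw":70},
  {"slide":[-0.3,0,0],"roll":0,"claw":70},
  {"slide":[-0.4,0,0],"roll":0,"claw":70},
  {"slide":[-0.4,0,0],"roll":0,"claw":70},
  {"slide":[-0.4,0,0],"roll":0,"claw":70},
  {"slide":[0,0,0],"roll":0,"claw":70},
])

```text
time: 6.47
tcp_pos: [0.5749, -0.117, 0.0547]
orientation: [0.005, -0.079, 0.997, -0.009]
ft_force: [0.3, 0.2, 0.1]
grip_width: 0.0703
```

```bash
python3 -c "
from h import *
look('s5')"
```

```text
696 (array([ 619.2, -100.1]), array([ 67. , 100.4]), np.float32(0.15927388)) stage xs-bar, ys -0.0937 -0.0801 relyaw -0.0007261187 lead max xs -0.0601 rear -0.1271
180 (array([488.7,  65.7]), array([ 26.1, 104.3]), np.float32(0.2352042)) stage xs-bar, ys -0.1961 0.1044 relyaw 0.07520421 lead max xs -0.1836 rear -0.2127
6.5167 [ 0.57425134 -0.11699736  0.05454573] [ 0.00467806 -0.07926367  0.99680695 -0.00844284] [0.68735841 0.58874412 0.27380389]
```

View pics/s5.png

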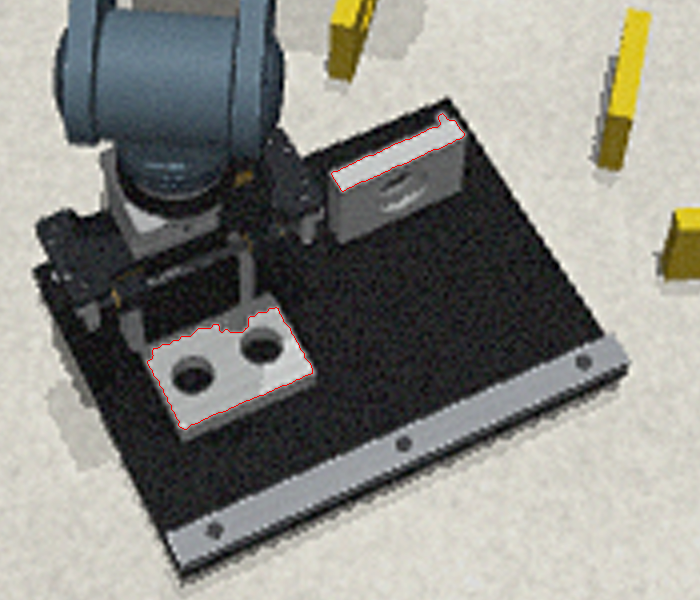

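drive_tool([
  {"slide":[-0.4,0,0.03],"roll":0,"claw":70},
  {"slide":[-0.4,0,0],"roll":0,"claw":70},
  {"slide":[-0.4,0,0],"roll":0,"claw":70},
  {"slide":[-0.4,0,0],"roll":0,"claw":70},
  {"slide":[-0.3,0,0],"roll":0,"claw":70},
  {"slide":[0,0,0],"roll":0,"claw":70},
])

```text
time: 7.02
tcp_pos: [0.6227, -0.1087, 0.0542]
orientation: [0.002, -0.08, 0.997, -0.008]
ft_force: [0.8, 0.5, -0.2]
grip_width: 0.0708
```

```bash
python3 -c "
from h import *
look('s6')"
```

```text
635 (array([666.9, -91.9]), array([ 66.8, 100. ]), np.float32(0.15977535)) stage xs-bar, ys -0.0453 -0.0796 relyaw -0.0002246499 lead max xs -0.0118 rear -0.0787
180 (array([488.7,  65.7]), array([ 26.1, 104.3]), np.float32(0.2352042)) stage xs-bar, ys -0.1961 0.1044 relyaw 0.07520421 lead max xs -0.1836 rear -0.2127
7.0667 [ 0.62220091 -0.10869598  0.05413047] [ 0.00230536 -0.07976809  0.99677668 -0.00824492] [ 1.00528019 -0.6025788   0.50319174]
```

12 mm left; I'll creep forward, watching the force.

drive_tool([
  {"slide":[-0.2,0,0],"roll":0,"claw":70},
  {"slide":[-0.15,0,0],"roll":0,"claw":70},
])

```text
time: 7.23
tcp_pos: [0.6299, -0.1072, 0.0539]
orientation: [0.001, -0.08, 0.997, -0.008]
ft_force: [-2.5, -1.2, 1.9]
grip_width: 0.07
```

drive_tool([
  {"slide":[-0.1,0,0],"roll":0,"claw":70},
])

```text
time: 7.32
tcp_pos: [0.6323, -0.1069, 0.0539]
orientation: [0.001, -0.08, 0.997, -0.008]
ft_force: [-2.5, -0.5, 0.9]
grip_width: 0.0696
```

drive_tool([
  {"slide":[-0.08,0,0],"roll":0,"claw":70},
])

```text
time: 7.4
tcp_pos: [0.6342, -0.1065, 0.0539]
orientation: [0.0, -0.08, 0.997, -0.008]
ft_force: [-2.1, -0.3, 1.9]
grip_width: 0.0698
```

drive_tool([
  {"slide":[-0.1,0,0],"roll":0,"claw":70},
])

```text
time: 7.48
tcp_pos: [0.6351, -0.1064, 0.0539]
orientation: [-0.002, -0.08, 0.997, -0.008]
ft_force: [-14.2, -2.7, 10.5]
grip_width: 0.07
```

drive_tool([
  {"slide":[-0.1,0,0],"roll":0,"claw":70},
])

```text
time: 7.57
tcp_pos: [0.6352, -0.1065, 0.0539]
orientation: [-0.006, -0.081, 0.997, -0.008]
ft_force: [-13.4, -2.4, 9.5]
grip_width: 0.0695
```

The force rose from about 2 to 14 N and the motion stopped, so the block is against the bar. I'll back off and check.

drive_tool([
  {"slide":[0.3,0,0],"roll":0,"claw":70},
  {"slide":[0.6,0,0],"roll":0,"claw":70},
  {"slide":[0.6,0,-0.2],"roll":0,"claw":70},
  {"slide":[0.5,0,-0.8],"roll":0,"claw":70},
  {"slide":[0.5,0,-1],"roll":0,"claw":70},
  {"slide":[0.5,0,-1],"roll":0,"claw":70},
  {"slide":[0.5,0,-1],"roll":0,"claw":70},
  {"slide":[0,0,0],"roll":0,"claw":70},
])

```text
time: 8.23
tcp_pos: [0.5463, -0.1188, 0.1567]
orientation: [-0.004, -0.08, 0.997, -0.007]
ft_force: [0.0, -0.5, 1.1]
grip_width: 0.0703
```

```bash
python3 -c "
from h import *
look('s7')
p,d=read_camera('top'); cv2.imwrite('pics/t7.png',cv2.convertScaleAbs(cv2.resize(p[110:260,80:360],None,fx=2.8,fy=2.8,interpolation=cv2.INTER_CUBIC),alpha=1.5))"
```

```text
856 (array([677. , -90.3]), array([ 70.8, 100.5]), np.float32(0.16081144)) stage xs-bar, ys -0.035 -0.0796 relyaw 0.00081144273 lead max xs 0.0004 rear -0.0705
161 (array([ 474.2, -105.8]), array([34.5, 66. ]), np.float32(-0.30023658)) stage xs-bar, ys -0.2377 -0.0626 relyaw -0.46023658 lead max xs -0.224 rear -0.2648
182 (array([488.5,  65.6]), array([ 26.5, 104.3]), np.float32(0.23520418)) stage xs-bar, ys -0.1963 0.1043 relyaw 0.07520418 lead max xs -0.1836 rear -0.213
8.2833 [ 0.54594351 -0.11835512  0.15460943] [-0.00456951 -0.07983129  0.99677606 -0.00660111] [ 0.390957    0.3115119  -0.68032555]
```

View pics/s7.png

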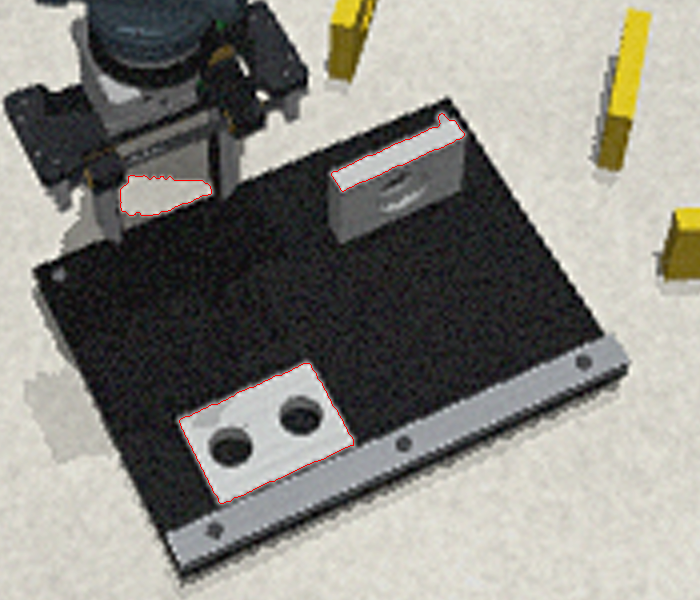

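View pics/t7.png

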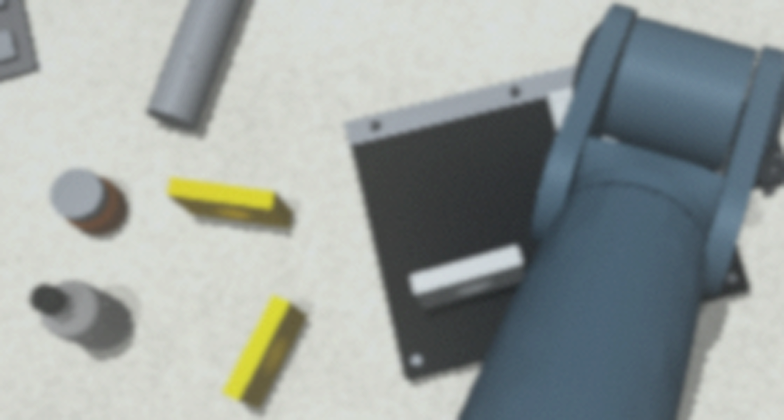

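The scene view shows the block flat and touching the bar along its lower edge, from (220,500) to (350,445). It is square within 0.001 rad, with its leading edge within 0.5 mm. The one-hole block, bottle and jar are where they were, and the gripper is clear. I'll hand in.

```bash
python3 -c "
from bench import ticket,ctrl
print(ctrl.read_state()['joint_velocities'].round(3)); print(ticket.close_job())"
```

```text
[ 0.006  0.049  0.016 -0.003  0.001  0.002]
the job is handed in; nothing more can be done
None
```

The two-hole block is flat on the stage with its leading edge flush against the stop bar, and I handed the job in at about 8.3 s of the 43 s allowed; no verdict was reported.

- **How it was done:** I tipped the block with the fingertips high on its rear face. I then squared it to the bar with both fingers on its rear edge and pushed it along the stage. The force rose from about 2 N to 14 N when it met the bar.
- **Two-hole block (scene camera):** the leading edge measured +0.4 mm from the bar face, within the roughly 2 mm calibration error. It was 0.001 rad off square and 80 mm along from the bar's middle.
- **One-hole block:** it is still standing. Its outline in the scene view was the same in every check since just after the tipping, and it looked unmoved before that.
- **Bottle and jar:** I compared these only by eye in the top view, where they looked unmoved.
- **Not confirmed by the top view:** the arm hid most of the two-hole block there, so its final pose rests on the scene camera, the force rise and the stop at the bar.

The gripper was clear of everything at hand-in. No check failed or disagreed.

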